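Walk the rolling guide strip end over end to the chopping board

ROBOT

A 7-joint arm with a two-finger parallel gripper is mounted at the origin on a cart in front of the work surface, level with it; the furniture and walls round the work are solid. World frame = base frame: x ahead of the robot, y to its left, z up, the work surface at z = 0. Lengths are in m, angles in rad, forces in N, time in s.
With the tool pointing down it reaches from about 0.4 to 0.85 m from the base axis. Payload 6.9 kg.
Tool frame: the origin (TCP) lies midway between the tips of the shut fingers; the grasp point (between the pads) lies behind it (ctrl.pinch_z is the z of the grasp point in the tool frame, in m); z points along the fingers, y is the direction in which the jaws open and shut (so a half turn about z gives the same grasp; the last joint's range is limited). The gripper opens to 85 mm and grips with 20 to 120 N. Pads are 22 mm wide; open, the fingers measure 114 mm over their backs; the gripper's body (76 mm by 85 mm) begins 54 mm behind the grasp point. The pads swing forward as they close: fully open they stand 13 mm farther back than shut.
Start: joints at [1.415, 0.507, -0.238, 1.5, 0.126, 1.149, -0.155], TCP at [0.161, -0.604, 0.231] pointing down, gripper open.
Joint ranges: [-3.08, 3.08], [-0.24, 2.05], [-1.43, 1.35], [0, 2.5], [-1.52, 4.66], [0.17, 1.96], [-2.89, 2.89]. Speed limits (rad/s): [2.39, 2.39, 3.14, 3.14, 3.14, 3.14, 3.14].

INTERFACE

Orientations are given as a unit quaternion [w, x, y, z].
In Python, from station import ctrl, get_state, vision, ticket, models gives the robot as it stands. Calls block until the motion is done:
- ctrl.movep(position, orientation): joint-space move of the TCP to a pose.
- ctrl.movel(position, frame=None, max_speed=0.15): straight line of the TCP; frame=None keeps the orientation; max_speed is the mean speed in m/s.
- ctrl.set_joints(angles): joint-space move.
- ctrl.ungrasp() and ctrl.close_gripper(force=None): open the fingers fully, or close them until they stop; force is the grip in N (None keeps the last).
- ctrl.pause(seconds).
- ctrl.ik(position, orientation): joint angles nearest the present ones, or None.
- get_state(): the state.
- vision.grab_frame(name): name is "scene" or "top" or "wrist"; returns (picture, depth): 384x512x3 uint8, blue, green, red; 384x512 float32, m along the optical axis (not along the pixel's ray), 0 where there is no reading.
- vision.camera_info(name): a dict with "mtx" (3x3 intrinsics, pixels), "R" (3x3) and "t" (3): a world point X has camera coordinates R X + t; the wrist camera has in their place "hand_eye" (4x4, takes a point from camera to tool coordinates, whose origin is the TCP and whose axes are the flange's). Camera axes: x right, y down, z forward; pixel columns grow to the right and rows downward; lengths in m; the calibration is good to about 2 mm. A picture is of the moment at which its call begins: read the wrist's pose just before it. camera_info takes no time and is no camera call.
A pose or a line that the arm cannot do raises ctrl.Unreachable and nothing moves.
- ticket.close_job(): hands the job in, once; it reports no verdict.
Trained networks look in the newest picture that a camera, given by its name, has taken for a name from the list of things; names that differ only in an ending like _2 or _b are one class to them, and where a whole thing is asked for, a point or a joint stands for the part that bears it (a point fixed in the world has none). Each returns a list of dicts, best first, with "p" (0 to 1); they miss things now and then, are a little off and sometimes report something else, mostly with a low value. They report only what shows in the picture. A call takes as long as a camera call. They do not tell look-alikes from the thing itself.
- models.recognise(camera, target): "point" ([column, row] in pixels, amid what is visible of it).
- models.masks_of(camera, target): "mask" (384x512 bool, what is visible of it) and "point" ([column, row] in pixels, amid what is visible of it).
The state is a dict: "time": time; "qpos": joint angles; "qd": joint speeds; "tau": joint torques, N m; "tcp_pos": TCP position; "eef_rot": TCP orientation; "contact_force": force on the tool from outside, world axes, zero at the start; "wrist_torque": the same for the moment, N m; "width": finger opening in m.
Only numpy, scipy, OpenCV 4.12 (cv2) and the standard library are available. Lean on these libraries where they do the work, as an engineer would, in place of code of your own. Each camera call takes 0.05 s, during which the arm holds its last target.

TASK

Walk the light wooden guide strip end over end to the brown chopping board without ever lifting it clear of the worktop: first swing its red end round towards the board while the plain end stays where it is, until the red end lies to the left of the board near its far left corner; then keep the red end there and swing the plain end round on the robot's side, until the strip lies straight along the board's left long side, about 40 mm from it and level with the middle of that side. Let go of it, and leave the dark strip, the mug, the glass tumbler and the shaker where they are.

Things in the scene. Friction and masses are not known exactly. Their poses are not given: they have to be found in the camera images.
- red_end (a point): Point inside the light wooden strip near its red-painted end: in the middle of its width, half-way up (15 mm over the worktop), 15 mm in from the tip of the red end. The strip is a loose bar of light wood, 155 mm long, 26 mm wide, 30 mm high, 0.1 to 0.2 kg, lying flat; a small brass screw head on top marks this point. At the start the red end points roughly towards the robot. Its x axis points along the strip from the plain end to the red end, z up.
- plain_end (a point): The like point near the other, unpainted end of the light strip: 15 mm in from the plain tip, half-way up, 125 mm from red_end. Gripped across its 26 mm width at one of these two end points and turned about the vertical there, the strip slides round on the worktop about that point. Axes as for red_end.
- red_spot (a point): Point beside the board where red_end must come: 15 mm over the worktop, 54 mm to the left of the board's left long side (so the strip's side is about 40 mm from the board), 62.5 mm from the middle of that side towards its far end. Between 117 and 134 mm from plain_end at the start.
- plain_spot (a point): Point beside the board where plain_end must come: as red_spot, but 62.5 mm from the middle of the side towards the robot; 125 mm from red_spot.
- board: Brown wooden chopping board, 190 mm by 130 mm, 22 mm thick, fixed to the worktop; origin under its centre. Its own y axis runs along its long sides towards the robot, its x axis to the left, towards the light strip, z up.
- dark_centre (a point): Centre of the dark wooden strip (155 x 26 x 30 mm, red at one end too), half-way up; it lies along the board's other, right side. To be left alone.
- mug_centre (a point): Blue and white mug, 78 mm across (112 mm with its handle), 92 mm high; point on its axis half-way up. To be left alone.
- tumbler_centre (a point): Plain clear glass tumbler, 81 mm across, 93 mm high; its centre. To be left alone.
- shaker_centre (a point): Grey and clear salt shaker, 44 mm across, 90 mm high; its centre. To be left alone.
- light_strip: The light strip itself; its origin is at plain_end, on its underside (15 mm below that point), x towards the red end.
Not all that is in view belongs to the job. Of the things shaped like the light_strip, the wooden one is meant.

How it is judged:
On the way:
1. the red end has been swung to its spot by the far left corner of the board (within 30 mm), the plain end still within 30 mm of where it started (horizontal distance between red_end and red_spot below 0.03 m and distance of plain_end from where it was at the start of the episode below 0.03 m), for 0.1 s.
At the end, for the whole second after the job is handed in: The light strip lies flat and at rest on the worktop along the board's left long side, parallel to it within 11 degrees, its red end point within 30 mm of red_spot and its plain end point within 40 mm of plain_spot, released (horizontal distance between red_end and red_spot below 0.03 m and horizontal distance between plain_end and plain_spot below 0.04 m and angle between the x axis of red_end and the y axis of board, either way round below 0.2 rad and angle between red_end's own z axis and vertical below 0.1 rad and height (world z) of each of red_end, plain_end below 0.021 m and linear speed of light_strip below 0.02 m/s); the robot touches nothing.
It fails at once if the strip is lifted clear of the worktop: both of its ends are more than 15 mm up (height (world z) of each of red_end, plain_end above 0.03 m).
It fails at once if the red end leaves its spot by more than 50 mm while the plain end is swung over (both ends away from their start and their spots) (distance of plain_end from where it was at the start of the episode above 0.05 m and horizontal distance between red_end and red_spot above 0.05 m).
It fails at once if the dark strip, mug, tumbler or shaker is moved by more than 20 mm (distance of any of dark_centre, mug_centre, tumbler_centre, shaker_centre from where it was at the start of the episode above 0.02 m).
It also fails if it takes over 45 s, if anything falls off the work surface, if the arm or the gripper's body presses on something with over 40 N, if the wrist force passes 120 N, or if a joint passes its speed limit or range.

## Working session

There is one attempt and no reset: what is moved stays moved. The work goes in short steps, each a Python script; the robot and the scene stay as the last script left them, time stands still between calls to the robot, and variables do not carry over. Pictures are saved under pics/ and viewed, and the job is handed in when it is done.

```bash
mkdir -p pics; ls; python3 - <<'E'
from station import ctrl,get_state,vision
import cv2
s=get_state();print(s['time'],s['tcp_pos'],s['eef_rot'],s['width'],ctrl.pinch_z)
for n in("scene","top"):
    p,d=vision.grab_frame(n);cv2.imwrite(f"pics/{n}0.png",p);import numpy as np;np.save(f"pics/{n}0d.npy",d)
    print(vision.camera_info(n))
E
```

```text
pics
0.0 [ 0.16090625 -0.60338631  0.23043554] [-8.92665664e-04  9.91512386e-01  1.30009116e-01 -1.48683064e-04] 0.085529431625748 -0.0187
{'mtx': array([[479.88073199,   0.        , 251.09908958],
       [  0.        , 479.88073199, 193.95311771],
       [  0.        ,   0.        ,   1.        ]]), 'R': array([[-0.82501059, -0.56478628,  0.01933857],
       [-0.34879163,  0.48197533, -0.80376874],
       [ 0.44463684, -0.66986286, -0.59462748]]), 't': array([0.51105514, 0.20625884, 1.47160165])}
{'mtx': array([[428.84707293,   0.        , 254.05266733],
       [  0.        , 428.84707293, 190.33025263],
       [  0.        ,   0.        ,   1.        ]]), 'R': array([[ 0.0286925 , -0.99958679,  0.00172883],
       [-0.98911214, -0.02864149, -0.1443497 ],
       [ 0.14433957,  0.00243175, -0.98952523]]), 't': array([0.06350229, 0.54863822, 1.21188729])}
```

View pics/scene0.png

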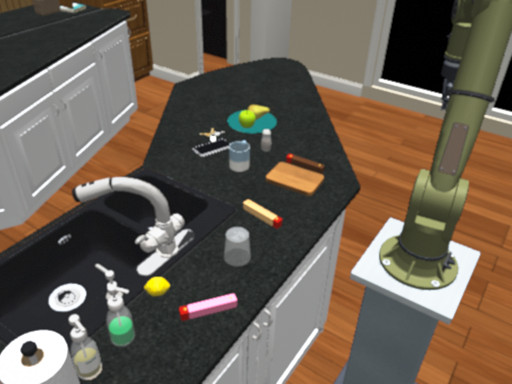

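View pics/top0.png

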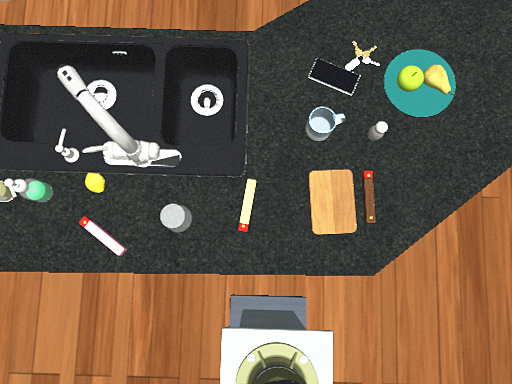

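Light-strip candidates in the top view: yellowish wood with red end at (247,205), dark strip at (369,196), pink strip at (103,236). The one at (247,205) fits the description, so I'll check it in a crop and measure it.

View pics/crop0.png

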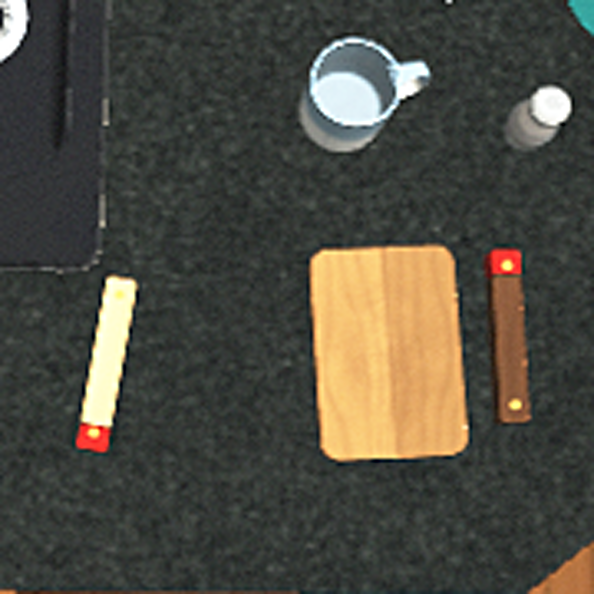

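The crop shows pale wood, red end near the robot at crop (94,433), plain-end screw at (120,293). The choice is confirmed. Next I refine the geometry and plan the reach.

```bash
cat >> h.py <<'E'
def strip_meas(name="top"):
    "returns plain,red xy from the light strip's top face mask"
    p,d=vision.grab_frame(name)
    return p
def rect(M,z):
    c=max(cv2.findContours(M.astype(np.uint8),0,cv2.CHAIN_APPROX_NONE)[0],key=cv2.contourArea)[:,0,:]
    w=topworld(c,z)
    (cx,cy),(a,b),th=cv2.minAreaRect((w*1000).astype(np.float32))
    th=np.deg2rad(th)
    if a<b: a,b=b,a; th+=np.pi/2
    return np.array([cx,cy])/1000,(a,b),np.array([np.cos(th),np.sin(th)])
E
python3 - <<'E'
from h import *
p=cv2.imread("pics/top0.png"); hsv=cv2.cvtColor(p,cv2.COLOR_BGR2HSV)
sub=lambda r0,r1,c0,c1:(slice(r0,r1),slice(c0,c1))
def seg(r,f):
    M=np.zeros(p.shape[:2],bool); s=sub(*r); M[s]=f[s]; return M
sat=(hsv[...,1]>70)&(hsv[...,2]>110)
print("board",rect(seg((160,245,300,361),sat),.022))
br=(hsv[...,2]>140)
print("strip",rect(seg((170,240,232,262),br),.03))
print("plain,red screws",topworld([[215+120/3.3-.3,95+293/3.3-.3],[215+94/3.3-.3,95+433/3.3-.3]],.03))
d=np.load("pics/top0d.npy")
E
```

```text
board (array([ 0.52421051, -0.15168521]), (191.2028350830078, 131.8734588623047), array([0.99726735, 0.0738771 ]))
strip (array([0.50571088, 0.09892975]), (156.60093688964844, 28.548702239990234), array([-0.98852016,  0.15108899]))
plain,red screws [[0.56812695 0.0887047 ]
 [0.44262593 0.10788377]]
```

```bash
cat >> h.py <<'E'
c=np.array([.5242,-.1517]);u=np.array([.9973,.0739]);n=np.array([-.0739,.9973])
P0=np.array([.5682,.0888]); th0=np.deg2rad(171.3)
RS=c+.119*n+.0625*u
R1=RS+.003*n+.003*u
th1=None
dv=P0-R1
P1=R1+.125*dv/np.linalg.norm(dv)
th1=np.arctan2(*(R1-P1)[::-1])+2*np.pi
R2=RS+.010*n; th2=np.arctan2(u[1],u[0])+2*np.pi
def q(psi): return np.array([0,np.cos(psi/2),np.sin(psi/2),0])
E
python3 - <<'E'
from h import *
print(RS,R1,P1,P0,np.rad2deg([th0,th1,th2]))
for k in(-1,0,1,2):
  for nm,P,t in(("g0",P0,th0),("g0.5",(P0+P1)/2,(th0+th1)/2),("g1",P1,th1),("r1",R1,th1),("r2",R2,th2)):
    psi=t-np.pi*k
    for z in (.008,.1):
        j=ctrl.ik([*P,z],q(psi)); print(k,nm,z,round(np.rad2deg(psi)),None if j is None else np.round(j,2))
d=np.load("pics/top0d.npy");C=vision.camera_info("top")
def h(x,y):
    X=np.array([x,y,0.]);pc=C['R']@X+C['t'];uv=(C['mtx']@pc)[:2]/pc[2];v=d[int(round(uv[1])),int(round(uv[0]))]
    r=np.linalg.inv(C['mtx'])@[*uv,1]*v
    return round(float((C['R'].T@(r-C['t']))[2]),4)
for x in(.56,.58,.59,.6,.61,.62,.63,.65): print(x,[h(x,y) for y in(.0,.07,.08,.09,.1,.11,.12,.14)])
E
```

```text
[ 0.57773715 -0.02840255] [ 0.58050735 -0.02518895] [0.56708913 0.09908877] [0.5682 0.0888] [171.3        276.16233503 364.23787614]
-1 g0 0.008 351 [-0.03  0.7  -0.26  1.88  0.3   0.6  -2.21]
-1 g0 0.1 351 [ 0.09  0.59 -0.45  1.8   0.34  0.82 -2.25]
-1 g0.5 0.008 404 [ 0.08  0.73 -0.47  1.88  0.51  0.66 -1.5 ]
-1 g0.5 0.1 404 [ 0.23  0.64 -0.7   1.8   0.52  0.89 -1.52]
-1 g1 0.008 456 [ 0.12  0.74 -0.54  1.87  0.58  0.69 -0.66]
-1 g1 0.1 456 [ 0.27  0.67 -0.8   1.8   0.59  0.93 -0.68]
-1 r1 0.008 456 [ 0.36  0.76 -0.59  1.86  0.63  0.72 -0.48]
-1 r1 0.1 456 [ 0.45  0.66 -0.74  1.79  0.55  0.91 -0.42]
-1 r2 0.008 544 [ 0.53  0.87 -0.93  1.87  0.9   0.89  0.8 ]
-1 r2 0.1 544 [ 0.58  0.75 -1.02  1.79  0.75  1.04  0.92]
0 g0 0.008 171 [ 0.25  0.8  -0.75  1.87  0.76  0.78  0.5 ]
0 g0 0.1 171 [ 0.36  0.72 -0.94  1.8   0.69  0.99  0.55]
0 g0.5 0.008 224 [ 0.45  1.02 -1.23  1.87  1.09  1.13  1.12]
0 g0.5 0.1 224 [ 0.47  0.85 -1.23  1.8   0.88  1.16  1.28]
0 g1 0.008 276 [-0.75  0.92  0.95  1.89 -0.98  0.89 -2.32]
0 g1 0.1 276 [-0.83  0.86  1.15  1.81 -0.89  1.1  -2.38]
0 r1 0.008 276 [-0.53
[... 1246 characters left out ...]
 1.1  -2.17]
2 r2 0.008 4 [ 0.15  0.7  -0.25  1.87  0.28  0.6  -1.78]
2 r2 0.1 4 [ 0.24  0.59 -0.4   1.8   0.3   0.82 -1.8 ]
0.56 [-0.0048, 0.0038, 0.0292, 0.0315, 0.0325, 0.0022, 0.0028, 0.0016]
0.58 [-0.0018, 0.0017, 0.0277, 0.0307, 0.0, -0.0018, 0.0005, 0.0018]
0.59 [0.0015, -0.001, 0.0001, -0.0014, 0.0012, 0.0003, 0.0034, -0.003]
0.6 [-0.0027, -0.0006, 0.004, -0.0013, -0.0003, -0.0011, 0.0118, 0.0051]
0.61 [-0.0026, -0.0021, -0.0004, -0.0002, -0.0027, -0.0007, 0.0132, 0.0108]
0.62 [-0.0022, -0.0002, 0.0028, 0.0031, 0.0002, 0.003, 0.0137, 0.01]
0.63 [0.0032, -0.0018, -0.0007, -0.0014, -0.0016, 0.0033, 0.0103, 0.006]
0.65 [-0.0031, -0.0004, 0.0004, -0.0012, -0.0038, 0.0013, 0.0096, 0.0043]
```

```bash
sed -i 's/^R1=.*/R1=RS-.003*n+.003*u/' h.py; python3 - <<'E'
from h import *
print(R1,P1)
q0=q(th0-np.pi)
ctrl.movep([*P0,.15],q0); s=get_state();print(s['time'],s['tcp_pos'],s['eef_rot'])
ctrl.movel([*P0,.05],frame=q0,max_speed=.15); s=get_state();print(s['time'],s['tcp_pos'],s['eef_rot'],s['contact_force'])
p,d=vision.grab_frame("wrist");cv2.imwrite("pics/w1.png",p)
E
```

```text
[ 0.58095075 -0.03117275] [0.5677401 0.0931272]
3.1417 [0.56841763 0.08777683 0.14997384] [ 2.38357358e-04  9.97065411e-01 -7.65539549e-02  3.06840094e-05]
3.9583 [0.56871221 0.08897657 0.05063752] [-2.06968880e-04  9.97115632e-01 -7.58957606e-02  4.55984401e-04] [-0.26009328 -0.09403295  0.13415122]
```

View pics/w1.png

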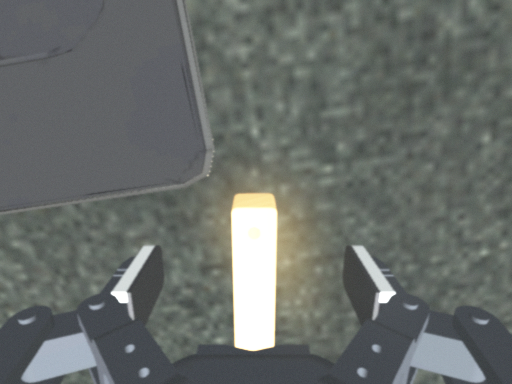

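The plain end is centred between the jaws at (254,270) and aligned. The sink corner at (210,165) is clear of the fingers. Descending to grip.

```bash
python3 - <<'E'
from h import *
q0=q(th0-np.pi)
ctrl.movel([*P0,.004],frame=q0,max_speed=.1); s=get_state();print(s['time'],s['tcp_pos'],s['contact_force'])
ctrl.close_gripper(force=40); s=get_state();print(s['time'],s['tcp_pos'],s['contact_force'],s['width'])
N=5
for i in range(1,N+1):
    f=i/N; t=th0+(th1-th0)*f-np.pi
    ctrl.movel([*(P0+(P1-P0)*f),.004],frame=q(t),max_speed=.1)
    s=get_state();print(round(s['time'],2),s['tcp_pos'],np.round(s['contact_force'],1),s['width'],np.rad2deg(2*np.arctan2(s['eef_rot'][2],s['eef_rot'][1])))
p,d=vision.grab_frame("top");cv2.imwrite("pics/t2.png",p[95:275,215:395].repeat(3,0).repeat(3,1))
E
```

```text
4.6167 [0.56839346 0.08899397 0.00426183] [ 0.72915642  0.32461511 -1.15168936]
5.1917 [0.56847188 0.08878725 0.00440608] [-0.56104433 -1.03125959  4.91007274] 0.025103591709882654
5.71 [0.56862553 0.09002062 0.004412  ] [-0.1  0.3  4.8] 0.025388773011842187 12.305790130885363
6.22 [0.56849591 0.0909129  0.00441358] [0.4 1.  4.6] 0.02546629709523015 33.274547146043226
6.74 [0.56841392 0.09171464 0.00443425] [0.6 0.1 5.5] 0.02543646683505521 54.22742236093872
7.26 [0.56828534 0.0925674  0.00442187] [-0.3  0.2  6.1] 0.02521743802133543 75.18014427385465
7.78 [0.56816315 0.09332111 0.00443894] [-0.5  0.3  5.5] 0.025360884857153217 96.12416320349206
```

View pics/t2.png

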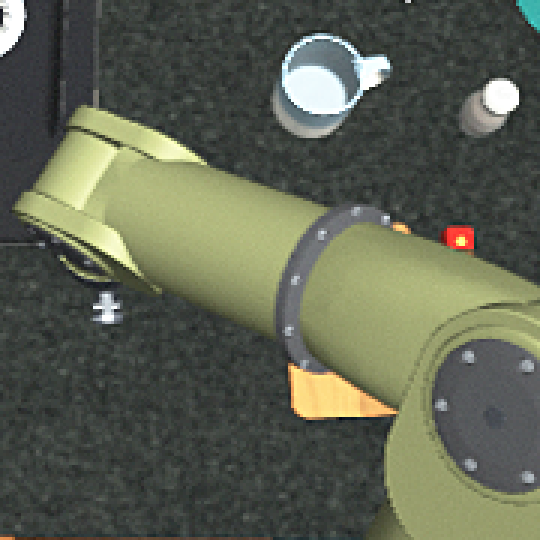

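The arm hides the strip in the top view, so I'll release, rise and look with the wrist camera.

```bash
python3 - <<'E'
from h import *
ctrl.ungrasp(); s=get_state();print(s['time'],s['contact_force'])
qq=q(th1-np.pi)
ctrl.movel([*P1,.08],frame=qq,max_speed=.2)
ctrl.movel([*(R1+[-.0,.02]),.10],frame=qq,max_speed=.2)
s=get_state();print(s['time'],s['tcp_pos'],s['eef_rot'])
p,d=vision.grab_frame("wrist");cv2.imwrite("pics/w3.png",p);np.save("pics/w3d.npy",d)
np.savez("pics/w3.npz",pos=s['tcp_pos'],rot=s['eef_rot'])
p,d=vision.grab_frame("scene");cv2.imwrite("pics/s3.png",p[100:300,180:380].repeat(3,0).repeat(3,1))
E
```

```text
8.4417 [ 0.25375267  0.52549548 -0.30346053]
9.6583 [ 0.58041952 -0.010015    0.09948304] [-7.58738650e-04  6.68422581e-01  7.43781304e-01  2.22806228e-04]
```

View pics/w3.png

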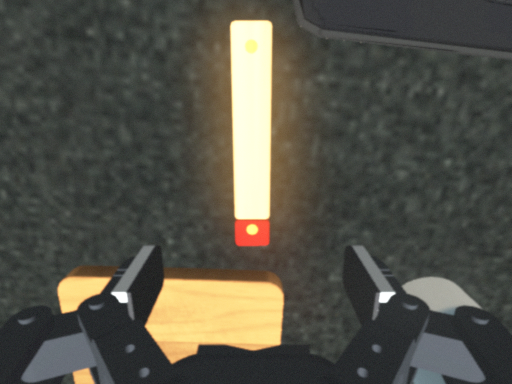

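View pics/s3.png

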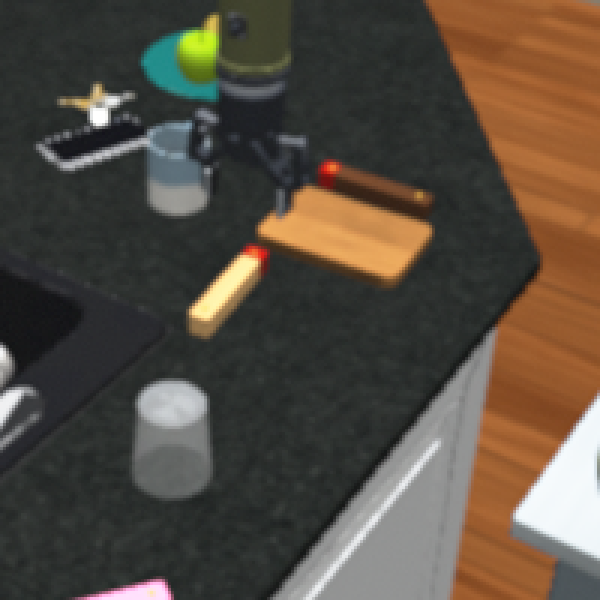

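The wrist view shows screws at (251,46) plain and (252,229) red, with the board's near edge below at row ~272. Now converting to world positions.

```bash
cat >> h.py <<'E'
from scipy.spatial.transform import Rotation as Ro
def wristworld(uv,z,pos,rot):
    C=vision.camera_info("wrist");H=C['hand_eye'];T=np.eye(4);T[:3,:3]=Ro.from_quat(rot,scalar_first=True).as_matrix();T[:3,3]=pos
    M=T@H; uv=np.atleast_2d(uv).astype(float)
    r=(M[:3,:3]@np.linalg.inv(C['mtx'])@np.c_[uv,np.ones(len(uv))].T).T;o=M[:3,3]
    return (o+r*((z-o[2])/r[:,2])[:,None])[:,:2]
E
python3 - <<'E'
from h import *
f=np.load("pics/w3.npz");a=(f['pos'],f['rot'])
w=wristworld([[251,46],[252,229]],.03,*a);print(w,np.linalg.norm(w[0]-w[1]))
b=wristworld([[180,279],[270,281]],.022,*a);print("board edge",b, (b-c)@n, (b-c)@u)
print("RS",RS,"R1",R1,np.linalg.norm(w[1]-RS),np.linalg.norm(w[0]-P0), "in board", (w-c)@n,(w-c)@u)
E
```

```text
[[ 0.56828592  0.09271388]
 [ 0.58215028 -0.031328  ]] 0.1248142948725492
board edge [[ 0.52887129 -0.08591411]
 [ 0.60211648 -0.07992719]] [0.06526306 0.06582099] [0.00952025 0.08301012]
RS [ 0.57773715 -0.02840255] R1 [ 0.58095075 -0.03117275] 0.005294708902126125 0.003914822281565762 in board [0.24049601 0.11576447] [0.06202907 0.0666893 ]
```

Stage 1 is in tolerance: red 5 mm from its spot, plain 4 mm from its start. Next I regrip at the red end and swing the plain end.

```bash
python3 - <<'E'
from h import *
A=np.array([.5819,-.0312]); qq=q(th1-np.pi)
ctrl.movel([*A,.06],frame=qq,max_speed=.15)
ctrl.movel([*A,.004],frame=qq,max_speed=.1); s=get_state();print(s['time'],s['tcp_pos'],s['contact_force'])
ctrl.close_gripper(force=40); s=get_state();print(s['time'],s['contact_force'],s['width'])
N=5
for i in range(1,N+1):
    f=i/N; t=th1+(th2-th1)*f-np.pi
    ctrl.movel([*(A+(R2-A)*f),.004],frame=q(t),max_speed=.1)
    s=get_state();print(round(s['time'],2),s['tcp_pos'],np.round(s['contact_force'],1),s['width'],np.rad2deg(2*np.arctan2(s['eef_rot'][2],s['eef_rot'][1])))
np.savez("pics/w4.npz",pos=s['tcp_pos'],rot=s['eef_rot'])
p,d=vision.grab_frame("wrist");cv2.imwrite("pics/w4.png",p)
p,d=vision.grab_frame("scene");cv2.imwrite("pics/s4.png",p[100:300,180:380].repeat(3,0).repeat(3,1))
E
```

```text
10.9167 [ 0.58201314 -0.03086693  0.00403594] [ 0.35810765 -0.28074736 -0.35290779]
11.4917 [-0.25282999 -0.61219892  4.0746703 ] 0.02518718562987088
11.95 [ 0.58141327 -0.02843139  0.00440759] [0.  0.3 4.8] 0.02535103962615452 113.69063712620147
12.41 [ 0.58037941 -0.02583069  0.0044116 ] [0.5 0.5 5.5] 0.025314210311063262 131.34874507756638
12.87 [ 0.57940019 -0.02320788  0.00440123] [0.2 0.2 4.7] 0.02525542253268828 149.00533437492703
13.32 [ 0.57838061 -0.02062223  0.00441163] [ 0.8 -0.3  5.2] 0.0251243483376866 166.63837046869736
13.78 [ 0.57735087 -0.01803286  0.00440222] [-0.6 -0.   5.3] 0.024947949587242436 184.27773194758248
```

View pics/s4.png

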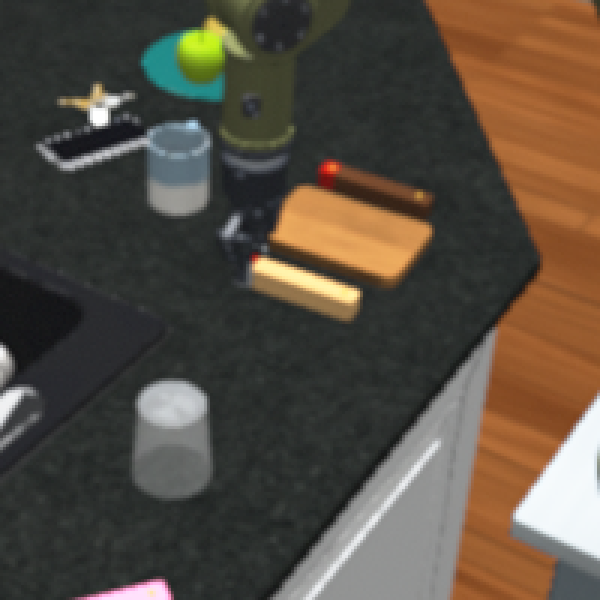

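View pics/w4.png

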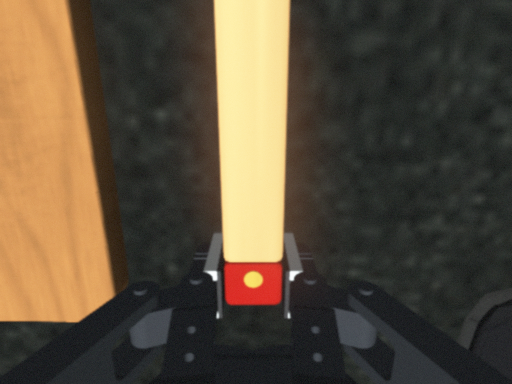

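The strip lies parallel to the board, with the red end in the jaws at (253,283) and the board's edge at column ~110. I'll release, back off and check from above.

```bash
python3 - <<'E'
from h import *
s=get_state();pos=s['tcp_pos'];rt=s['eef_rot']
ctrl.ungrasp(); s=get_state();print(s['time'],s['contact_force'])
ctrl.movel([*R2,.18],frame=q(th2-np.pi),max_speed=.15)
s=get_state();print(s['time'],s['tcp_pos'],s['contact_force'],s['width'])
np.savez("pics/w5.npz",pos=s['tcp_pos'],rot=s['eef_rot'])
p,d=vision.grab_frame("wrist");cv2.imwrite("pics/w5.png",p)
p,d=vision.grab_frame("top");cv2.imwrite("pics/t5.png",p[95:275,215:395].repeat(3,0).repeat(3,1))
E
```

```text
14.5 [-0.14404836 -0.04382455 -0.04395612]
15.825 [ 0.5765902  -0.018735    0.17903699] [ 0.20801878 -0.22694147 -0.33884142] 0.08528195743791579
```

View pics/w5.png

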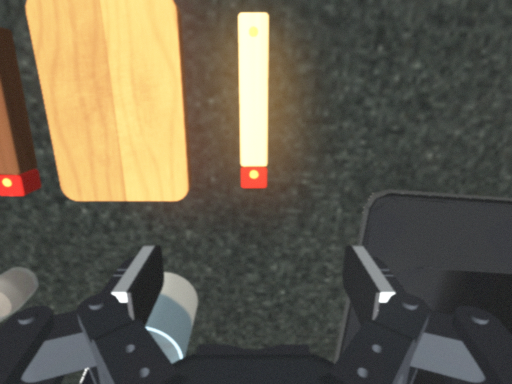

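View pics/t5.png

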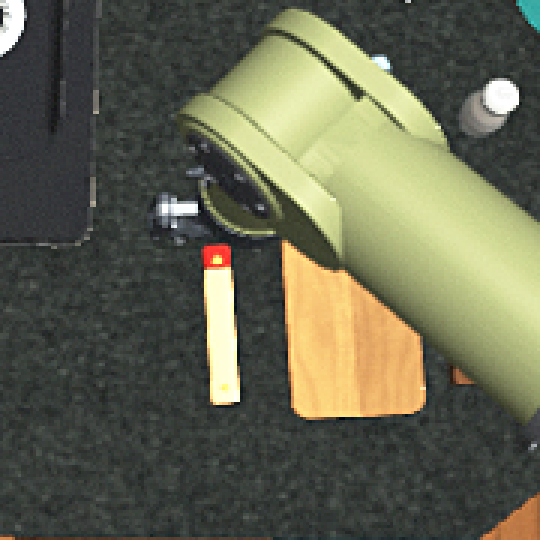

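```bash
python3 - <<'E'
from h import *
f=np.load("pics/w5.npz");w=wristworld([[253.5,31],[254,174]],.03,f['pos'],f['rot'])
t=topworld([[215+225/3,95+388/3],[215+217/3,95+258/3]],.03)
for k in(w,t):
    d=k[1]-k[0];print(k,"red err",np.linalg.norm(k[1]-RS),"plain err",np.linalg.norm(k[0]-(RS-.125*u)),"ang",np.rad2deg(np.arctan2(d@n,d@u)))
ticket.close_job()
E
```

```text
[[ 0.45331641 -0.02681516]
 [ 0.57797717 -0.01694432]] red err 0.011460747751888465 plain err 0.010827591357790222 ang 0.2894511975322238
[[ 0.4511295  -0.02806182]
 [ 0.57866269 -0.01807322]] red err 0.0103707161934378 plain err 0.009773746229648673 ang 0.24047850781745642
the job is handed in; nothing more can be done
```

The light strip now lies along the board's left long side, released, and the job is handed in after about 16 s of the 45 s allowed. No verdict was reported.

- **First swing:** I gripped the plain end and swung the red end to the far left corner. By the wrist camera, the red end came within 5 mm of red_spot and the plain end moved 4 mm from its start.
- **Second swing:** I regripped at the red end and swung the plain end round on the robot's side. The gripper stayed at constant height in both swings, so the strip was never lifted.
- **Final position:** the wrist and top cameras agree. The red end is about 11 mm from red_spot, the plain end about 10 mm from plain_spot, and the strip is parallel to the board within 0.3°. I placed it about 10 mm farther from the board than the nominal 40 mm on purpose, so the opening fingers would clear the board.
- **Forces and contact:** wrist force readings stayed around 6 N or less. The gripper was open and 0.18 m up when I handed in.
- **Not measured:** I did not measure the dark strip, mug, tumbler or shaker again. They looked unmoved where visible, and the arm partly hid the mug and dark strip in the last top view.

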